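# Clamp the bracelet mandrel in its bench holder

### The job

Clamp the steel bracelet mandrel in its holder: swing the hinged cap down over it until the cap's rubber pad just rests on the mandrel, then swing the bolt upright into the slot in the cap's ear, then push the red knob down the bolt until the cap grips the mandrel snugly. Feel your way: do not crush the rubber pad, do not knock the mandrel out of place, and leave the bangle, the jar and the hammer alone.

Things in the scene. Friction and masses are not known exactly. Their poses are not given: they have to be found in the camera images.
- clamp: Green holder screwed to the bench, foot 100 x 170 mm; origin on the bench under the middle of its saddle. x runs along the mandrel, y from the swing bolt (-y side) to the cap's hinge (+y side), z up. Hinge pin along x at y +45, z 50 mm; bolt pivot along x at y -54, z 24 mm. Place and yaw vary.
- cap: Aluminium cap, 36 mm wide along x, origin on the hinge pin; lying level its axes are the holder's. Starts turned up 1.2 to 1.55 rad about the hinge (its -y end up). The hinge is stiff (0.2 N m): it stays where left. It meets the mandrel anywhere from 0.09 rad below to 0.09 rad above level, depending on the pad; it should grip with 5 to 22 N (12 is ideal).
- cap_arch (a point): Middle of the flat top of the cap's arch: 70 mm long (cap's y -10 to -80), 36 mm wide, 38 mm above the hinge pin when level. A good place to push it over; to lower it the last bit, pushing on the ear needs less force.
- cap_slot (a point): Centre, at the top, of the slot in the cap's ear, 99 mm from the hinge (cap's y -99, z +10). The ear is a fork of two prongs 12 wide, 10 thick, y -80 to -114 mm; the slot between is 12 mm wide and open to -y.
- cap_pad (a point): Underside of the arch, where the black rubber pad is fixed, 28 mm above hinge level (cap's y -45). The pad hangs 8 to 16 mm below this point: its thickness varies and is not told. It yields like a spring, 12 N/mm, at most 4 mm; over 22 N crushes it. The mandrel's top is 16 mm above hinge level.
- bolt: Steel swing bolt, 8 mm thick, 56 mm long, origin on its pivot, z along it. Starts leaning outwards (holder's -y) 0.8 to 1.1 rad from upright; turns stiffly (0.1 N m) about x only, stays where left, stops 0.02 rad past upright. It enters the slot of the lowered cap; its knob clears the ear only if the cap is less than about 0.12 rad above level.
- knob: Red closed-top cylindrical push knob on the bolt, 26 mm diameter, 38 mm tall, from z +52 to +90 mm of its own frame, whose origin is the bolt's when not pushed. Starts 0 to 3 mm down; slides down the bolt at most 32 mm, stiffly (6 N), and holds where left, so it clamps the ear once pushed on it: after it bears, about 2.5 N more per mm, plus 2 N of the cap's hinge.
- knob_top (a point): Centre of the knob's top face.
- mandrel: Steel mandrel tube, 40 mm diameter, 240 mm long, 0.75 kg, lying loose in the holder's V saddle; origin at its centre, x along it, centre 46 mm above the bench.
- bangle: Brass bangle lying flat, 68 mm across, 12 mm high; bystander; origin under its centre.
- jar: Small glass jar with blue cap, 56 mm diameter, 75 mm high; bystander; origin under its centre.
- hammer: Hammer lying on the bench; bystander.
Not all that is in view belongs to the job. There is more than one size of the clamp; the job needs the smaller. Leave any pink look-alike of the mandrel alone.

How it is judged:
On the way, in this order (a step that is already met when the one before it is completed fails the run):
1. the cap is swung down over the mandrel (within 0.16 rad of level) so that its pad rests on it (over 0.5 N), while the bolt is still swung out (angle between cap's own z axis and vertical below 0.16 rad and angle between bolt's own z axis and vertical above 0.4 rad and contact force between cap and mandrel above 0.5 N), for 0.1 s.
2. the bolt stands upright in the ear's slot (within 0.08 rad) (angle between bolt's own z axis and vertical below 0.08 rad and angle between cap's own z axis and vertical below 0.16 rad), for 0.2 s.
At the end, for the whole second after the job is handed in: the cap lies over the mandrel (within 0.16 rad of level), the bolt stands upright in its slot (within 0.08 rad), the knob bears on the ear with more than 1.5 N, the cap grips the mandrel with 5 to 22 N, and the mandrel lies at rest in the saddle, its centre within 65 mm of the holder's origin (all of step 2 and contact force between knob and cap above 1.5 N and contact force between cap and mandrel between 5 and 22 N and linear speed of mandrel below 0.01 m/s and distance between mandrel and clamp below 0.065 m); the robot touches nothing.
It fails at once if the rubber pad is crushed: the cap presses on the mandrel with more than 22 N (contact force between cap and mandrel above 22 N).
It fails at once if the mandrel is knocked or slid more than 20 mm (distance of mandrel from where it was at the start of the episode above 0.02 m).
It fails at once if the bangle, the jar or the hammer is moved more than 25 mm (distance of any of bangle, jar, hammer from where it was at the start of the episode above 0.025 m).
It also fails if it takes over 56 s, if anything falls off the work surface, if the arm or the gripper's body presses on something with over 40 N, if the wrist force passes 120 N, or if a joint passes its speed limit or range.

### The arm

A 6-joint arm with a two-finger parallel gripper is mounted at the origin on the work surface. World frame = base frame: x ahead of the robot, y to its left, z up, the work surface at z = 0. Lengths are in m, angles in rad, forces in N, time in s.
With the tool pointing down it reaches from about 0.35 to 0.775 m from the base axis. Payload 5.5 kg.
Tool frame: the origin (TCP) lies at the very end of the fingers, on their centre line; the grasp point (between the pads) lies 19 mm behind it; z points along the fingers, y is the line along which they close (so a half turn about z gives the same grasp; the last joint's range is limited). The gripper opens to 85 mm and grips with 20 to 120 N. Pads are 22 mm wide; open, the fingers measure 114 mm over their backs; the gripper's body (76 mm by 85 mm) begins 54 mm behind the grasp point. The pads swing forward as they close: fully open they stand 13 mm farther back than shut.
Start: joints at [-0.14, 0.313, 0.046, 1.304, 0, 1.431], TCP at [0.575, -0, 0.231] pointing down, gripper open.
Joint ranges: [-2.76, 2.76], [-0.86, 1.69], [-1.03, 1.26], [-2.2, 2.34], [-1.47, 1.5], [-3.14, 3.14]. Speed limits (rad/s): [2.57, 2.57, 3.14, 3.14, 3.14, 3.14].

### API

Orientations are given as a unit quaternion [w, x, y, z].
In Python, from workcell import env, cams, ticket, spotter gives the robot as it stands.
- The arm moves only by the tool jog_arm, never from a script. Its argument "increments" is a list that holds one entry, the list of rows, each a list of 7 numbers: the shift along the tool's x, y, z in units of 0.25 m (1.0 is 0.25 m), then the turn, a rotation vector about the tool's x, y, z in units of 180 degrees (1.0 is 180 degrees), then the closure in counts, from 0 (fully open) to 255 (shut). A call has 1 to 20 rows; each row shifts and turns the commanded pose from where the row before left it, along the tool's axes as they then stand; what a row does not reach is not made up. A row lasts 1/10 s, in which the tool goes at most 50 mm and 8.59 degrees, less where a joint would pass 70% of its speed; a pose out of reach is approached as far as the arm can. A call with a number of a shift or a turn outside -1 to 1 is refused whole. A call with a gripper value outside its range is refused whole. The fingers move at their own pace and stop on an object; "force" is the grip in N (left out, the last holds). Time passes only in rows, so rows that do not move let the fingers close. It gives the time, the measured TCP pose, the force, the opening and the grip force at its end, in the units of the state.
- env.get_state(): the state, without advancing time (a new reading comes with each control period).
- cams.read_camera(name): name is "scene" or "side" or "wrist"; returns a dict with "pixels" (400x640x3 uint8, red, green, blue), "fx", "fy", "cx", "cy" (pixels), "xyz" and "attitude" of the camera in the world; the wrist camera has in their place "mount" (4x4, takes a point from camera to tool coordinates, whose origin is the TCP and whose axes are the flange's). Camera axes: x right, y down, z forward; pixel columns grow to the right and rows downward; lengths in m; the calibration is good to about 2 mm. The wrist camera is an equidistant fisheye: a pixel r from the principal point sees the ray r / f radians off the axis. A picture is of the moment at which its call begins: read the wrist's pose just before it. There is no depth.
- ticket.hand_in(): hands the job in; it is judged then, once.
Trained networks look in the newest picture that a camera, given by its name, has taken for a name from the list of things; names that differ only in an ending like _2 or _b are one class to them, and where a whole thing is asked for, a point or a joint stands for the part that bears it (a point fixed in the world has none). Each returns a list of dicts, best first, with "conf" (0 to 1); they miss things now and then, are a little off and sometimes report something else, mostly with a low value. They report only what shows in the picture. A call takes as long as a camera call. They do not tell look-alikes from the thing itself.
- spotter.find_in(target, camera): "uv" ([column, row] in pixels, amid what is visible of it).
- spotter.cut_out(target, camera): "region" (400x640 bool, what is visible of it) and "uv" ([column, row] in pixels, amid what is visible of it).
- spotter.landmark_of(target, camera): "uv" ([column, row] in pixels: a listed point, or the origin of a listed thing).
The state is a dict: "clock": time; "joint_pos": joint angles; "qvel": joint speeds; "tau": joint torques, N m; "tcp_pos": TCP position; "orientation": TCP orientation; "wrist_force": force on the tool from outside, world axes, zero at the start; "ft_torque": the same for the moment, N m; "finger_gap": finger opening in m; "grip_force": force on a finger pad.
Only numpy, scipy, OpenCV 4.12 (cv2) and the standard library are available. Lean on these libraries where they do the work, as an engineer would, in place of code of your own. Each camera call takes 0.05 s, during which the arm holds its last target. There are 200 camera calls.

## Working session

There is one attempt and no reset: what is moved stays moved. The work goes in short steps, Python scripts to look and compute and a tool call to move; the robot and the scene stay as the last step left them, time stands still between calls to the robot, and variables do not carry over. Pictures are saved under pics/ and viewed, at most 10 in all, crops included, and the job is handed in when it is done.

Besides the shell and the picture viewer there is one more tool, called after ">>>" as name(argument=value, ...), one argument or row to a line, values as JSON. jog_arm: Moves the arm, as the interface text tells. Shifts and turns lie within -1 to 1; 1 stands for 0.25 m of shift or 180 degrees of turn. Its arguments: {"type":"object","properties":{"increments":{"type":"array"},"force":{"type":"number"}},"required":["increments"]}

```bash
mkdir -p pics; cat > h.py <<'E'
import numpy as np,cv2
from scipy.spatial.transform import Rotation as R
from workcell import env,cams,ticket,spotter
def rot(a):
    a=np.array(a,float)
    return a if a.shape==(3,3) else R.from_quat(a,scalar_first=True).as_matrix()
def ray(c,uv):
    d=np.array([(uv[0]-c['cx'])/c['fx'],(uv[1]-c['cy'])/c['fy'],1.])
    return np.array(c['xyz'],float),rot(c['attitude'])@(d/np.linalg.norm(d))
def tri(c1,u1,c2,u2):
    A=0;b=0
    for c,u in((c1,u1),(c2,u2)):
        o,d=ray(c,u);P=np.eye(3)-np.outer(d,d);A=A+P;b=b+P@o
    return np.linalg.solve(A,b)
def proj(c,p):
    q=rot(c['attitude']).T@(np.array(p)-c['xyz']);return np.array([c['cx']+c['fx']*q[0]/q[2],c['cy']+c['fy']*q[1]/q[2]])
E
python3 - <<'E'
from h import *
for n in('scene','side'):
    c=cams.read_camera(n);cv2.imwrite(f'pics/{n}0.png',c['pixels'][:,:,::-1])
    print(n,c['xyz'],c['attitude'],c['fx'])
    for t in('clamp','cap','cap_arch','cap_slot','cap_pad','bolt','knob','knob_top','mandrel','bangle','jar','hammer'):
        print(t,[(np.round(r['uv']).tolist(),round(r['conf'],2)) for r in spotter.landmark_of(t,n)])
E
```

```text
scene [ 1.07714793 -0.36523343  0.79708316] [-0.3376576   0.80953417  0.44610835 -0.17784575] 489.32828760006254
clamp [([242.0, 201.0], 0.88), ([350.0, 252.0], 0.74)]
cap [([373.0, 224.0], 0.89), ([261.0, 173.0], 0.62)]
cap_arch [([382.0, 203.0], 0.92), ([236.0, 170.0], 0.56)]
cap_slot [([207.0, 196.0], 0.8), ([368.0, 196.0], 0.59), ([370.0, 225.0], 0.27)]
cap_pad [([239.0, 173.0], 0.96), ([376.0, 207.0], 0.89)]
bolt [([335.0, 262.0], 0.64)]
knob [([459.0, 237.0], 0.75)]
knob_top [([302.0, 260.0], 0.88), ([207.0, 173.0], 0.79)]
mandrel [([381.0, 208.0], 0.71), ([349.0, 242.0], 0.67)]
bangle [([398.0, 204.0], 0.89)]
jar [([460.0, 238.0], 0.59)]
hammer [([262.0, 338.0], 0.69)]
side [-0.01403674 -0.5805616   0.76882264] [-0.39330028  0.848619   -0.32144281  0.14776739] 426.62231049418943
clamp [([306.0, 286.0], 0.83), ([328.0, 164.0], 0.69), ([347.0, 209.0], 0.63)]
cap [([286.0, 257.0], 0.98), ([334.0, 189.0], 0.61)]
cap_arch [([304.0, 252.0], 0.88), ([329.0, 168.0], 0.63), ([289.0, 187.0], 0.4)]
cap_slot [([334.0, 280.0], 0.84), ([343.0, 161.0], 0.74), ([316.0, 163.0], 0.24)]
cap_pad [([304.0, 256.0], 0.9), ([330.0, 169.0], 0.84), ([333.0, 184.0], 0.25)]
bolt [([365.0, 210.0], 0.56), ([342.0, 160.0], 0.27)]
knob [([365.0, 211.0], 0.64)]
knob_top [([329.0, 257.0], 0.78), ([385.0, 213.0], 0.68)]
mandrel [([346.0, 196.0], 0.92), ([214.0, 224.0], 0.84)]
bangle [([291.0, 188.0], 0.65)]
jar [([318.0, 162.0], 0.97)]
hammer [([330.0, 170.0], 0.74), ([439.0, 248.0], 0.57)]
```

```bash
python3 -c "
from h import *
s=env.get_state();print({k:np.round(v,3).tolist() for k,v in s.items()})
c=cams.read_camera('wrist');cv2.imwrite('pics/wrist0.png',c['pixels'][:,:,::-1]);print(np.round(c['mount'],4),c['fx'])"
```

```text
{'clock': 1.3, 'joint_pos': [-0.14, 0.313, 0.046, 1.304, -0.0, 1.431], 'qvel': [0.0, 0.0, 0.0, 0.001, -0.0, 0.001], 'tau': [-0.001, -48.047, 29.881, 0.001, -0.0, 0.0], 'tcp_pos': [0.575, -0.0, 0.231], 'orientation': [0.0, 0.707, 0.707, 0.0], 'wrist_force': [-0.141, 0.632, -0.722], 'ft_torque': [-0.017, -0.06, -0.01], 'grip_force': 0.0, 'finger_gap': 0.085}
[[-1.000e-04 -9.510e-01 -3.092e-01  7.910e-02]
 [ 1.000e+00 -0.000e+00 -3.000e-04  1.000e-04]
 [ 3.000e-04 -3.092e-01  9.510e-01 -1.415e-01]
 [ 0.000e+00  0.000e+00  0.000e+00  1.000e+00]] 309.70691628693146
```

View pics/scene0.png

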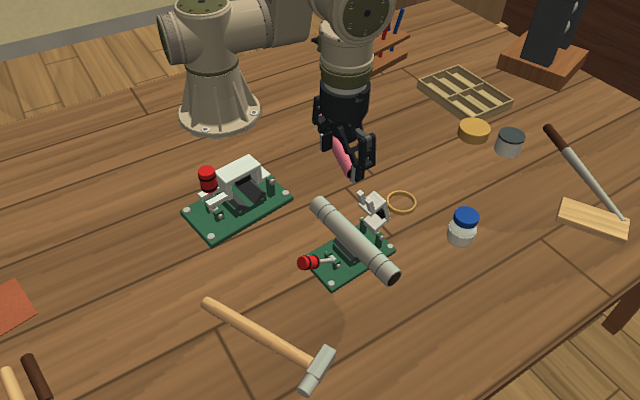

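View pics/side0.png

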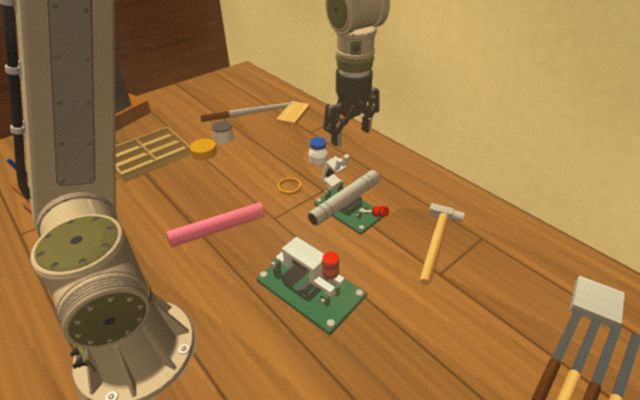

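```bash
cat > fit.py <<'E'
from h import *
from scipy.optimize import least_squares
def model(p):
    x,y,yaw,a,b,k,m=p
    Rz=R.from_euler('z',yaw).as_matrix()
    W=lambda q:np.array([x,y,0])+Rz@np.array(q)
    cap=lambda q:W([q[0],.045+q[1]*np.cos(a)+q[2]*np.sin(a),.05-q[1]*np.sin(a)+q[2]*np.cos(a)])
    bolt=lambda l:W([0,-.054-l*np.sin(b),.024+l*np.cos(b)])
    return dict(clamp=W([0,0,0]),cap=cap([0,0,0]),cap_arch=cap([0,-.045,.038]),cap_slot=cap([0,-.099,.01]),cap_pad=cap([0,-.045,.028]),
      bolt=bolt(0),knob_top=bolt(.09-k),mandrel=W([m,0,.046])),W,cap
def fit(obs,C,p0):
    def f(p):
        M=model(p)[0];r=[]
        for n,t,uv in obs: r+=list(proj(C[n],M[t])-uv)
        return r+[(p[5]-.0015)/.001,p[6]/.01]
    s=least_squares(f,p0,loss='soft_l1',f_scale=2);return s.x,np.array(f(s.x))
E
python3 - <<'E'
from fit import *
C={n:cams.read_camera(n) for n in('scene','side')}
c,s=C['scene'],C['side']
print('clamp',tri(c,(350,252),s,(347,209)),'knob',tri(c,(302,260),s,(385,213)),'slot',tri(c,(368,196),s,(343,161)),'arch',tri(c,(382,203),s,(329,168)),'mand',tri(c,(349,242),s,(346,196)))
obs=[('scene',t,u) for t,u in dict(clamp=(350,252),cap=(373,224),cap_arch=(382,203),cap_slot=(368,196),cap_pad=(376,207),bolt=(335,262),knob_top=(302,260),mandrel=(349,242)).items()]
obs+=[('side',t,u) for t,u in dict(clamp=(347,209),cap=(334,189),cap_arch=(329,168),cap_slot=(343,161),cap_pad=(330,169),bolt=(365,210),knob_top=(385,213),mandrel=(346,196)).items()]
for yaw in(1.,0,2,3,-1,-2):
    p,r=fit(obs,C,[*tri(c,(350,252),s,(347,209))[:2],yaw,1.4,.95,.0015,0]);print(np.round(p,4),np.abs(r).sum())
    if yaw==1.:print([(o[0],o[1],np.round(r[2*i:2*i+2],1).tolist()) for i,o in enumerate(obs)])
E
```

```text
clamp [0.59296729 0.02220087 0.00374928] knob [ 0.60144051 -0.09748872  0.06798857] slot [0.59535112 0.04898981 0.14993577] arch [0.58984304 0.09302832 0.10447746] mand [0.5929515  0.02171954 0.04392805]
[ 0.5952  0.0251  0.0993  1.2977  0.9136  0.0019 -0.0026] 54.42457375419888
[('scene', 'clamp', [0.9, 2.4]), ('scene', 'cap', [-3.8, 4.2]), ('scene', 'cap_arch', [-1.3, 1.5]), ('scene', 'cap_slot', [-1.4, 1.9]), ('scene', 'cap_pad', [0.9, 0.6]), ('scene', 'bolt', [-4.4, -1.7]), ('scene', 'knob_top', [-0.4, 1.2]), ('scene', 'mandrel', [2.3, -2.8]), ('side', 'clamp', [-0.9, -0.6]), ('side', 'cap', [-0.1, -2.2]), ('side', 'cap_arch', [-1.8, -1.0]), ('side', 'cap_slot', [-3.6, -1.7]), ('side', 'cap_pad', [-0.1, 0.3]), ('side', 'bolt', [-2.8, 0.9]), ('side', 'knob_top', [0.7, -5.4]), ('side', 'mandrel', [-0.0, -0.2])]
[ 0.5952  0.0251  0.0993  1.2977  0.9136  0.0019 -0.0026] 54.424580623712636
[ 0.5952  0.0251  0.0993  1.2977  0.9136  0.0019 -0.0026] 54.42458469812059
[ 5.9520e-01  2.5100e-02  9.9300e-02 -4.9855e+00  9.1360e-01  1.9000e-03
 -2.6000e-03] 54.424580655191136
[ 0.5952  0.0251  0.0993  1.2977  0.9136  0.0019 -0.0026] 54.42455765513946
[ 0.5952  0.0251  0.0993  1.2977  0.9136  0.0019 -0.0026] 54.42457925560833
```

View pics/wrist0.png

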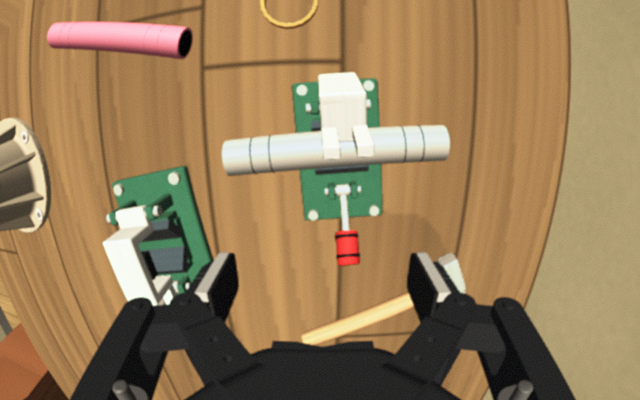

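```bash
cat >> h.py <<'E'
def projw(c,p,s):
    Rt=rot(s['orientation']);M=np.array(c['mount'])
    q=M[:3,:3].T@(Rt.T@(np.array(p)-s['tcp_pos'])-M[:3,3])
    th=np.arctan2(np.hypot(q[0],q[1]),q[2]);n=np.hypot(q[0],q[1])
    return np.array([c['cx']+c['fx']*th*q[0]/n,c['cy']+c['fy']*th*q[1]/n])
_p=proj
def proj(c,p): return projw(c,p,c['s']) if 'mount' in c else _p(c,p)
E
python3 - <<'E'
from fit import *
s=env.get_state()
C={n:cams.read_camera(n) for n in('scene','side','wrist')};C['wrist']['s']=s
p0=[.595,.025,.1,1.3,.91,.0015,0]
M=model(p0)[0];obs=[]
for n in C:
  for t in M:
    best=[r for r in spotter.landmark_of(t,n) if np.linalg.norm(proj(C[n],M[t])-r['uv'])<(25 if n=='wrist' else 9)]
    if best: obs.append((n,t,np.array(min(best,key=lambda r:np.linalg.norm(proj(C[n],M[t])-r['uv']))['uv'])))
p,r=fit(obs,C,p0);print(np.round(p,4));np.save('p.npy',p)
print([(o[0],o[1],np.round(r[2*i:2*i+2],1).tolist()) for i,o in enumerate(obs)])
M,W,cap=model(p);im=C['wrist']['pixels'][:,:,::-1].copy()
L=lambda pts:cv2.polylines(im,[np.array([proj(C['wrist'],q) for q in pts]).round().astype(int)],True,(255,0,255),1)
L([W((a*.05,b*.085,0)) for a,b in((1,1),(1,-1),(-1,-1),(-1,1))])
L([cap((a*.018,y,.038)) for a,y in((1,-.01),(1,-.08),(-1,-.08),(-1,-.01))])
L([cap((a*.018,y,.01)) for a,y in((1,-.08),(1,-.114),(-1,-.114),(-1,-.08))])
L([M['bolt'],M['knob_top']])
L([W((-.12,0,.066)),W((.12,0,.066))])
cv2.imwrite('pics/ov.png',cv2.resize(im[40:300,200:480],None,fx=2.2,fy=2.2))
for n in('bangle','jar','hammer'):
  for r in spotter.landmark_of(n,'wrist')[:1]: print(n,r)
E
```

```text
[ 0.5939  0.028   0.0866  1.2667  0.9429  0.0021 -0.0042]
[('scene', 'clamp', [0.7, -1.5]), ('scene', 'cap', [-1.3, 0.4]), ('scene', 'cap_arch', [0.8, -2.2]), ('scene', 'cap_slot', [1.8, 2.5]), ('scene', 'cap_pad', [2.5, -2.1]), ('scene', 'bolt', [-3.1, 0.7]), ('scene', 'knob_top', [0.1, 0.9]), ('scene', 'mandrel', [-1.7, -3.0]), ('side', 'clamp', [-2.8, -0.1]), ('side', 'cap', [-0.9, -2.3]), ('side', 'cap_arch', [-1.0, 0.1]), ('side', 'cap_slot', [-3.5, -0.5]), ('side', 'cap_pad', [-0.1, -0.1]), ('side', 'bolt', [-2.9, -2.3]), ('side', 'knob_top', [0.8, -1.7]), ('side', 'mandrel', [-1.5, -0.3]), ('wrist', 'clamp', [1.2, -1.5]), ('wrist', 'cap', [1.6, -2.0]), ('wrist', 'cap_arch', [-0.5, 0.8]), ('wrist', 'cap_slot', [-2.2, 0.3]), ('wrist', 'cap_pad', [1.6, 1.4]), ('wrist', 'bolt', [-0.7, 3.3]), ('wrist', 'knob_top', [-0.1, 0.4]), ('wrist', 'mandrel', [2.0, 2.8])]
bangle {'uv': [344.9, 135.5], 'conf': 0.55}
jar {'uv': [380.2, 303.6], 'conf': 0.72}
hammer {'uv': [378.6, 306.9], 'conf': 0.7}
```

View pics/ov.png

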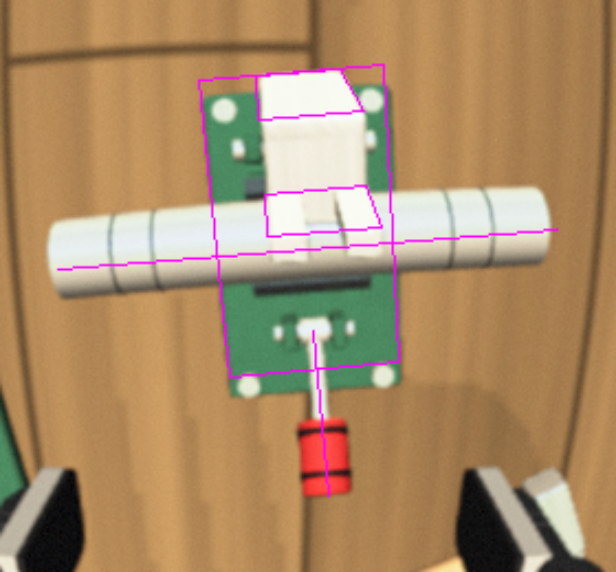

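```bash
python3 - <<'E'
from fit import *
p=np.load('p.npy');p[2]=.08
st=env.get_state();print(st['clock'])
c=R.from_euler('z',.08).as_matrix()
t=c.T@(np.array(st['tcp_pos'])-[p[0],p[1],0]);print('tcp in clamp',t)
s=.060
def tip(a,off):
    y=-s;z=.038+off
    return np.array([0,.045+y*np.cos(a)+z*np.sin(a)+.011,.05-y*np.sin(a)+z*np.cos(a)])
prev=t
for a,o in [(1.27,.04),(1.27,.012)]+[(x,.0) for x in np.arange(1.2,.14,-.1)]:
    q=tip(a,o);d=q-prev;prev=q
    print(round(a,2),q.round(4),'inc',np.round(np.array([d[1],d[0],-d[2]])/.25,3))
E
```

```text
2.95
tcp in clamp [-0.02103767 -0.02641546  0.23131201]
1.27 [0.     0.1127 0.1304] inc [0.557 0.084 0.404]
1.27 [0.     0.086  0.1221] inc [-0.107  0.     0.033]
1.2 [0.     0.0697 0.1197] inc [-0.065  0.     0.01 ]
1.1 [0.     0.0627 0.1207] inc [-0.028  0.    -0.004]
1.0 [0.     0.0556 0.121 ] inc [-0.028  0.    -0.001]
0.9 [0.     0.0485 0.1206] inc [-0.028  0.     0.002]
0.8 [0.     0.0415 0.1195] inc [-0.028  0.     0.004]
0.7 [0.     0.0346 0.1177] inc [-0.027  0.     0.007]
0.6 [0.     0.0279 0.1152] inc [-0.027  0.     0.01 ]
0.5 [0.     0.0216 0.1121] inc [-0.025  0.     0.013]
0.4 [0.     0.0155 0.1084] inc [-0.024  0.     0.015]
0.3 [0.     0.0099 0.104 ] inc [-0.022  0.     0.017]
0.2 [0.     0.0047 0.0992] inc [-0.021  0.     0.019]
```

>>> jog_arm(
  increments=[
    [[0,0,0,0,0,-0.0255,255],[0.15,0.028,0,0,0,0,255],[0.15,0.028,0,0,0,0,255],[0.15,0.028,0,0,0,0,255],[0.107,0,0,0,0,0,255],[0,0,0.13,0,0,0,255],[0,0,0.14,0,0,0,255],[0,0,0.134,0,0,0,255],[0,0,0,0,0,0,255],[0,0,0,0,0,0,255]],
  ],
  force=40,
)

```text
clock: 3.95
tcp_pos: [0.5845, 0.1404, 0.1305]
orientation: [-0.0, 0.678, 0.735, -0.0]
wrist_force: [-0.4, 0.0, 1.1]
finger_gap: 0.0002
grip_force: 0.0
```

>>> jog_arm(
  increments=[
    [[-0.107,0,0.033,0,0,0,255],[-0.04,0,0.008,0,0,0,255],[-0.025,0,0.002,0,0,0,255],[-0.028,0,-0.004,0,0,0,255],[-0.028,0,-0.001,0,0,0,255],[0,0,0,0,0,0,255]],
  ],
)

```text
clock: 4.55
tcp_pos: [0.5906, 0.0831, 0.1225]
orientation: [0.001, 0.678, 0.735, 0.001]
wrist_force: [0.3, 1.3, 2.3]
finger_gap: 0.0007
grip_force: 1.0
```

>>> jog_arm(
  increments=[
    [[-0.028,0,0.002,0,0,0,255],[-0.028,0,0.004,0,0,0,255],[-0.027,0,0.007,0,0,0,255],[-0.027,0,0.01,0,0,0,255],[-0.025,0,0.013,0,0,0,255],[-0.024,0,0.015,0,0,0,255],[-0.022,0,0.017,0,0,0,255],[0,0,0,0,0,0,255]],
  ],
)

```text
clock: 5.35
tcp_pos: [0.5936, 0.0372, 0.1042]
orientation: [0.001, 0.679, 0.734, -0.0]
wrist_force: [-0.5, 0.0, 0.8]
finger_gap: -0.0001
grip_force: 0.3
```

>>> jog_arm(
  increments=[
    [[0,0,-0.19,0,0,0,255],[-0.1,0,-0.19,0,0,0,255],[-0.1,0,0,0,0,0,255],[0,0,0,0,0,0,255]],
  ],
)

```text
clock: 5.75
tcp_pos: [0.5979, -0.012, 0.1971]
orientation: [0.002, 0.679, 0.734, 0.0]
wrist_force: [-0.2, 0.1, -0.6]
finger_gap: -0.0002
grip_force: 0.0
```

```bash
cat > look.py <<'E'
from fit import *
import sys
def look(p0,tag):
    s=env.get_state()
    C={n:cams.read_camera(n) for n in('scene','side','wrist')};C['wrist']['s']=s
    M=model(p0)[0];obs=[]
    for n in C:
      for t in M:
        rs=sorted(spotter.landmark_of(t,n),key=lambda r:np.linalg.norm(proj(C[n],M[t])-r['uv']))
        if rs and np.linalg.norm(proj(C[n],M[t])-rs[0]['uv'])<(30 if n=='wrist' else 14): obs.append((n,t,np.array(rs[0]['uv'])))
    p,r=fit(obs,C,p0);print(np.round(p,4));np.save(f'p{tag}.npy',p)
    print([(o[0][:2],o[1],np.round(r[2*i:2*i+2],1).tolist()) for i,o in enumerate(obs)])
    M,W,cap=model(p);im=C['wrist']['pixels'][:,:,::-1].copy()
    L=lambda pts:cv2.polylines(im,[np.array([proj(C['wrist'],q) for q in pts]).round().astype(int)],True,(255,0,255),1)
    L([cap((a*.018,y,.038)) for a,y in((1,-.01),(1,-.08),(-1,-.08),(-1,-.01))])
    L([cap((a*.018,y,.01)) for a,y in((1,-.08),(1,-.114),(-1,-.114),(-1,-.08))])
    L([M['bolt'],M['knob_top']])
    L([W((-.12,0,.066)),W((.12,0,.066))])
    u=proj(C['wrist'],M['cap']).round().astype(int);x0=max(u[0]-140,0);y0=max(u[1]-120,0)
    cv2.imwrite(f'pics/{tag}.png',cv2.resize(im[y0:y0+260,x0:x0+280],None,fx=2.2,fy=2.2))
    return p,C
E
python3 -c "
from look import *
p=np.load('p.npy');p[2]=.08;p[3]=.3
look(p,'b');print(env.get_state()['clock'])"
```

```text
[ 0.5959  0.0259  0.0996  0.3204  0.9802  0.002  -0.0031]
[('sc', 'clamp', [-0.2, 0.7]), ('sc', 'cap', [-2.2, 2.7]), ('sc', 'cap_arch', [1.3, -0.6]), ('sc', 'cap_slot', [-2.2, 4.7]), ('sc', 'cap_pad', [0.4, -0.3]), ('sc', 'bolt', [-2.1, 0.3]), ('sc', 'mandrel', [0.0, -4.0]), ('si', 'clamp', [1.9, -1.0]), ('si', 'cap', [-0.0, -0.8]), ('si', 'cap_arch', [1.5, -0.8]), ('si', 'cap_slot', [-1.9, -1.9]), ('si', 'cap_pad', [1.6, -1.0]), ('si', 'bolt', [-5.5, -4.2]), ('si', 'knob_top', [3.5, -0.8]), ('si', 'mandrel', [1.6, -2.1]), ('wr', 'clamp', [-2.4, -0.1]), ('wr', 'cap', [-0.8, -1.2]), ('wr', 'cap_arch', [-0.7, -0.2]), ('wr', 'cap_slot', [0.2, -0.2]), ('wr', 'cap_pad', [2.6, 0.4]), ('wr', 'bolt', [-1.5, -0.0])]
7.1
```

View pics/b.png

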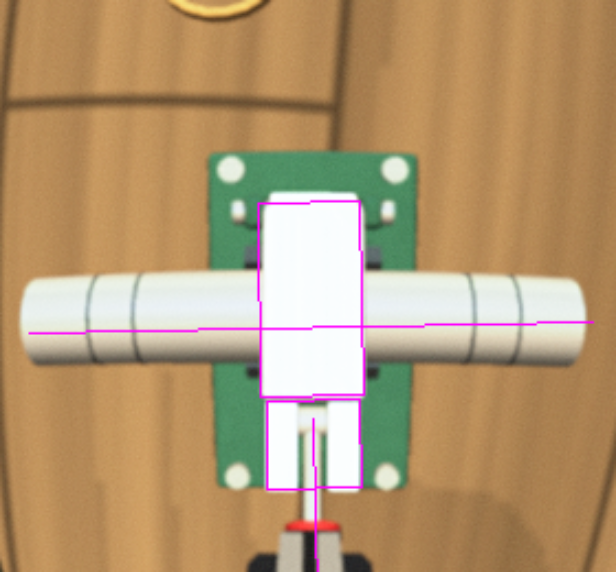

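>>> jog_arm(
  increments=[
    [[-0.011,0,0.13,0,0,0,255],[0,0,0.13,0,0,0,255],[0,0,0.13,0,0,0,255],[0,0,0.027,0,0,0,255],[-0.01,0,0.024,0,0,0,255],[-0.008,0,0.024,0,0,0,255],[-0.007,0,0.025,0,0,0,255],[0,0,0,0,0,0,255]],
  ],
)

```text
clock: 7.9
tcp_pos: [0.5984, -0.0191, 0.0734]
orientation: [0.001, 0.678, 0.735, 0.0]
wrist_force: [0.8, 0.9, 0.2]
finger_gap: -0.0001
grip_force: 0.1
```

```bash
cat > rd.py <<'E'
from h import *
F=[];
for i in range(4):
    cams.read_camera('side');s=env.get_state();F.append(s['wrist_force'])
F=np.array(F);print(s['clock'],np.round(s['tcp_pos'],4),'mean',F.mean(0).round(2),'sd',F.std(0).round(2))
E
python3 rd.py
```

```text
8.1 [ 0.598  -0.0187  0.0736] mean [-0.37  0.26  0.21] sd [0.49 0.72 0.3 ]
```

>>> jog_arm(
  increments=[
    [[-0.001,0,0.006,0,0,0,255],[-0.001,0,0.006,0,0,0,255],[0,0,0,0,0,0,255]],
  ],
)

```text
clock: 8.4
tcp_pos: [0.5979, -0.0192, 0.0701]
orientation: [0.0, 0.678, 0.735, 0.0]
wrist_force: [0.2, -0.6, 2.2]
finger_gap: -0.0001
grip_force: 0.5
```

```bash
python3 rd.py; python3 -c "
from look import *
p=np.load('pb.npy');p[2]=.082;p[3]=.12
look(p,'c')"
```

```text
8.6 [ 0.5978 -0.0191  0.0701] mean [ 0.55 -0.14  1.11] sd [0.94 0.43 0.52]
[ 0.5952  0.0267  0.0979  0.1621  0.9207  0.0023 -0.0056]
[('sc', 'clamp', [0.6, 1.7]), ('sc', 'cap', [-0.8, 2.7]), ('sc', 'cap_arch', [0.2, -3.7]), ('sc', 'cap_slot', [-0.8, 2.7]), ('sc', 'cap_pad', [0.3, -1.2]), ('sc', 'bolt', [-2.7, -2.4]), ('sc', 'knob_top', [-1.1, 0.5]), ('sc', 'mandrel', [2.7, -4.6]), ('si', 'clamp', [0.2, -1.8]), ('si', 'cap', [-1.3, -1.9]), ('si', 'cap_arch', [-1.8, 0.8]), ('si', 'cap_slot', [-0.9, -1.9]), ('si', 'cap_pad', [-1.0, -2.9]), ('si', 'bolt', [-0.8, 0.1]), ('si', 'knob_top', [1.4, -5.7]), ('si', 'mandrel', [-0.6, -1.7]), ('wr', 'clamp', [-0.5, -1.2]), ('wr', 'cap_pad', [0.5, 2.5])]
```

View pics/c.png

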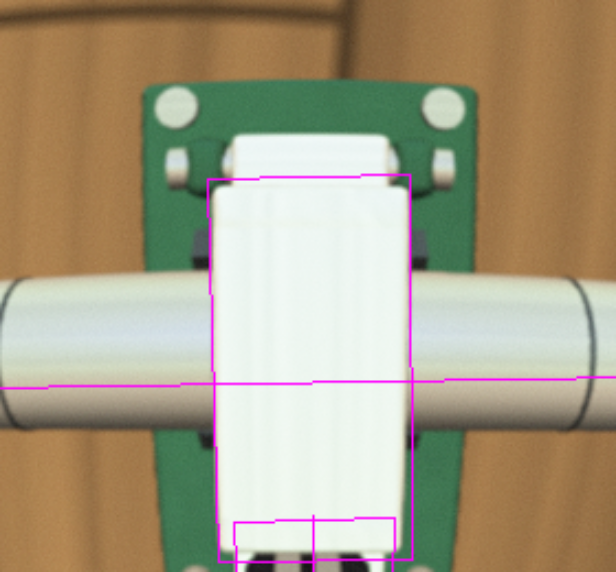

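>>> jog_arm(
  increments=[
    [[0,0,0.008,0,0,0,255],[0,0,0,0,0,0,255]],
  ],
)

```text
clock: 10.15
tcp_pos: [0.5975, -0.0191, 0.0678]
orientation: [-0.0, 0.678, 0.735, -0.0]
wrist_force: [-1.0, -0.4, 1.2]
finger_gap: 0.0001
grip_force: 0.5
```

```bash
python3 rd.py
```

```text
10.35 [ 0.5975 -0.019   0.0679] mean [-0.06  0.06  0.6 ] sd [0.24 0.4  0.52]
```

>>> jog_arm(
  increments=[
    [[0,0,0.008,0,0,0,255],[0,0,0,0,0,0,255]],
  ],
)

```text
clock: 10.55
tcp_pos: [0.5975, -0.0191, 0.0658]
orientation: [-0.0, 0.678, 0.735, -0.0]
wrist_force: [-0.2, -0.3, 0.9]
finger_gap: 0.0
grip_force: 0.3
```

```bash
python3 rd.py
```

```text
10.75 [ 0.5975 -0.0189  0.0659] mean [-0.03 -0.5   0.24] sd [0.32 0.14 0.62]
```

>>> jog_arm(
  increments=[
    [[-0.001,0,0.008,0,0,0,255],[0,0,0,0,0,0,255]],
  ],
)

```text
clock: 10.95
tcp_pos: [0.5976, -0.0193, 0.0638]
orientation: [-0.0, 0.678, 0.735, -0.0]
wrist_force: [0.2, 0.2, 0.8]
finger_gap: 0.0004
grip_force: 0.3
```

```bash
python3 rd.py
```

```text
11.15 [ 0.5976 -0.0193  0.064 ] mean [-0.41 -0.23  0.13] sd [0.21 0.18 0.2 ]
```

>>> jog_arm(
  increments=[
    [[0,0,0.008,0,0,0,255],[0,0,0,0,0,0,255]],
  ],
)

```text
clock: 11.35
tcp_pos: [0.5977, -0.0194, 0.062]
orientation: [0.0, 0.678, 0.735, -0.0]
wrist_force: [0.1, -0.2, 0.3]
finger_gap: 0.0003
grip_force: 0.2
```

```bash
python3 rd.py
```

```text
11.55 [ 0.5976 -0.0192  0.062 ] mean [ 0.37 -0.07  0.41] sd [0.22 0.68 0.16]
```

>>> jog_arm(
  increments=[
    [[0,0,0.008,0,0,0,255],[0,0,0,0,0,0,255]],
  ],
)

```text
clock: 11.75
tcp_pos: [0.5977, -0.0194, 0.0599]
orientation: [0.0, 0.678, 0.735, 0.0]
wrist_force: [0.2, -0.0, 0.6]
finger_gap: -0.0
grip_force: 0.0
```

```bash
python3 rd.py
```

```text
11.95 [ 0.5976 -0.0192  0.0599] mean [-0.12  0.24  0.37] sd [0.15 0.18 0.17]
```

>>> jog_arm(
  increments=[
    [[0,0,0.006,0,0,0,255],[0,0,0,0,0,0,255]],
  ],
)

```text
clock: 12.15
tcp_pos: [0.5977, -0.0194, 0.0585]
orientation: [0.0, 0.678, 0.735, -0.0]
wrist_force: [-0.7, -0.6, 0.4]
finger_gap: -0.0002
grip_force: 0.3
```

```bash
python3 rd.py
```

```text
12.35 [ 0.5977 -0.0193  0.0585] mean [-0.32  0.22  0.46] sd [0.21 0.54 0.52]
```

```bash
python3 - <<'E'
from h import *
a=cams.read_camera('scene')['pixels'][170:300,270:430];b=cams.read_camera('side')['pixels'][130:260,270:430]
cv2.imwrite('pics/d.png',cv2.resize(np.hstack([a,b])[:,:,::-1],None,fx=2.5,fy=2.5,interpolation=cv2.INTER_CUBIC))
E
```

```text
(no output)
```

View pics/d.png

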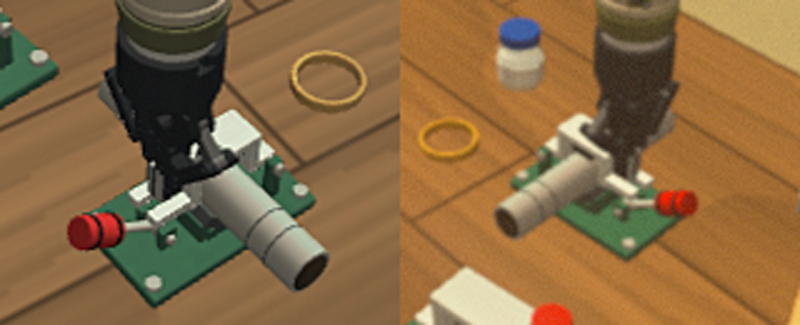

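```bash
python3 - <<'E'
from look import *
p=np.load('pc.npy');p[2]=.082;p[3]=.05
print('c');look(p,'e')
im=cv2.imread('pics/e.png');cv2.imwrite('pics/e.png',im)
print(env.get_state()['clock'])
E
```

```text
c
[5.943e-01 2.830e-02 7.680e-02 7.000e-03 9.438e-01 1.800e-03 1.000e-04]
[('sc', 'clamp', [-0.3, 0.6]), ('sc', 'cap', [0.4, 1.1]), ('sc', 'cap_arch', [-0.6, 0.8]), ('sc', 'cap_slot', [-1.5, -0.4]), ('sc', 'bolt', [-3.5, 0.2]), ('sc', 'knob_top', [0.2, 1.7]), ('sc', 'mandrel', [4.0, -3.5]), ('si', 'clamp', [-2.1, 1.7]), ('si', 'cap', [-2.5, -2.0]), ('si', 'cap_arch', [-1.3, -1.3]), ('si', 'cap_slot', [1.3, 0.4]), ('si', 'cap_pad', [-1.4, -2.2]), ('si', 'bolt', [-3.4, -2.5]), ('si', 'knob_top', [1.5, -5.2]), ('si', 'mandrel', [0.4, 0.8]), ('wr', 'clamp', [-0.3, 1.7]), ('wr', 'cap', [1.1, -1.6]), ('wr', 'cap_arch', [-2.1, 0.3]), ('wr', 'cap_pad', [1.1, 0.4])]
13.8
```

View pics/e.png

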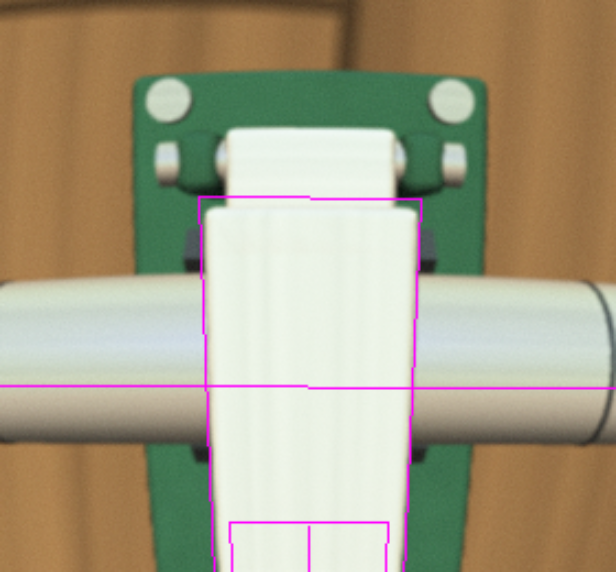

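>>> jog_arm(
  increments=[
    [[0,0,0.007,0,0,0,255],[0,0,0,0,0,0,255]],
  ],
)

```text
clock: 14.0
tcp_pos: [0.5977, -0.0194, 0.0567]
orientation: [0.0, 0.678, 0.735, -0.0]
wrist_force: [-0.7, -0.4, 0.7]
finger_gap: 0.0004
grip_force: 0.5
```

```bash
python3 rd.py
```

```text
14.2 [ 0.5977 -0.0193  0.0568] mean [ 0.06 -0.39  0.47] sd [0.24 0.79 0.56]
```

>>> jog_arm(
  increments=[
    [[0,0,0.006,0,0,0,255],[0,0,0,0,0,0,255]],
  ],
)

```text
clock: 14.4
tcp_pos: [0.5979, -0.0198, 0.0554]
orientation: [0.0, 0.678, 0.735, -0.0]
wrist_force: [0.5, -2.2, 1.0]
finger_gap: 0.0002
grip_force: 1.8
```

```bash
python3 rd.py
```

```text
14.6 [ 0.5978 -0.0198  0.0554] mean [ 0.16 -3.49  0.63] sd [0.42 0.53 0.48]
```

>>> jog_arm(
  increments=[
    [[-0.016,0,0,0,0,0,255],[0,0,0,0,0,0,255]],
  ],
)

```text
clock: 14.8
tcp_pos: [0.5979, -0.0232, 0.0552]
orientation: [-0.0, 0.678, 0.735, 0.0]
wrist_force: [-0.5, -0.4, 0.5]
finger_gap: 0.0
grip_force: 0.4
```

```bash
python3 rd.py
```

```text
15.0 [ 0.5979 -0.0232  0.0552] mean [ 0.02 -0.38  0.68] sd [0.4  0.14 0.75]
```

>>> jog_arm(
  increments=[
    [[0,0,0.006,0,0,0,255],[0,0,0,0,0,0,255]],
  ],
)

```text
clock: 15.2
tcp_pos: [0.5979, -0.0232, 0.0536]
orientation: [-0.0, 0.678, 0.735, -0.0]
wrist_force: [-0.1, -1.1, 1.3]
finger_gap: 0.0004
grip_force: 0.5
```

```bash
python3 rd.py
```

```text
15.4 [ 0.5979 -0.0232  0.0537] mean [-0.3  -0.7   0.45] sd [0.43 0.2  0.94]
```

>>> jog_arm(
  increments=[
    [[-0.002,0,0.006,0,0,0,255],[0,0,0,0,0,0,255]],
  ],
)

```text
clock: 15.6
tcp_pos: [0.598, -0.0235, 0.0522]
orientation: [-0.0, 0.678, 0.735, 0.0]
wrist_force: [-0.2, 0.7, 2.1]
finger_gap: -0.0001
grip_force: 0.7
```

```bash
python3 - <<'E'
exec(open('rd.py').read())
from fit import *
C={n:cams.read_camera(n) for n in('scene','side')}
p=np.load('pe.npy');p[3]=-.03;M=model(p)[0];obs=[]
for n in C:
  for t in M:
    rs=sorted(spotter.landmark_of(t,n),key=lambda r:np.linalg.norm(proj(C[n],M[t])-r['uv']))
    if rs and np.linalg.norm(proj(C[n],M[t])-rs[0]['uv'])<14: obs.append((n,t,np.array(rs[0]['uv'])))
print(fit(obs,C,p)[0].round(4))
a=C['scene']['pixels'][190:290,290:410];b=C['side']['pixels'][150:250,290:410]
cv2.imwrite('pics/f.png',cv2.resize(np.hstack([a,b])[:,:,::-1],None,fx=3.3,fy=3.3,interpolation=cv2.INTER_CUBIC))
E
```

```text
15.8 [ 0.598  -0.0237  0.0523] mean [-0.29  0.36  1.34] sd [0.67 0.37 0.16]
[ 0.596   0.0276  0.0474 -0.0211  0.9308  0.0016 -0.005 ]
```

View pics/f.png

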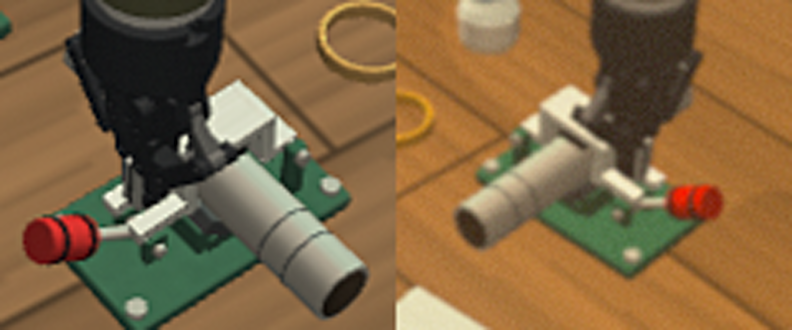

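>>> jog_arm(
  increments=[
    [[0,0,0.004,0,0,0,255],[0,0,0,0,0,0,255]],
  ],
)

```text
clock: 16.9
tcp_pos: [0.5981, -0.0238, 0.0515]
orientation: [0.0, 0.678, 0.735, 0.0]
wrist_force: [-1.0, 0.6, 2.4]
finger_gap: 0.0001
grip_force: 1.4
```

```bash
python3 rd.py
```

```text
17.1 [ 0.5981 -0.0238  0.0515] mean [-1.16  0.75  2.48] sd [0.19 0.08 0.78]
```

>>> jog_arm(
  increments=[
    [[0,0,0.004,0,0,0,255],[0,0,0,0,0,0,255]],
  ],
)

```text
clock: 17.3
tcp_pos: [0.5981, -0.0238, 0.0505]
orientation: [0.0, 0.678, 0.735, 0.0]
wrist_force: [-1.6, 0.6, 4.3]
finger_gap: 0.0002
grip_force: 2.3
```

```bash
python3 rd.py
```

```text
17.5 [ 0.5981 -0.0238  0.0505] mean [-1.16  0.99  4.73] sd [0.31 0.59 0.54]
```

>>> jog_arm(
  increments=[
    [[0,0,-0.02,0,0,0,255],[0,0,-0.04,0,0,0,255],[0,0,-0.15,0,0,0,255],[0,0,-0.15,0,0,0,255],[-0.14,0,0,0,0,0,255],[-0.14,0,0,0,0,0,255],[-0.14,0,0,0,0,0,255],[0,0,0,0,0,0,255]],
  ],
)

```text
clock: 18.3
tcp_pos: [0.6072, -0.1328, 0.141]
orientation: [0.001, 0.68, 0.733, -0.0]
wrist_force: [-0.7, 0.4, -0.5]
finger_gap: -0.0005
grip_force: 0.0
```

```bash
python3 - <<'E'
from look import *
p=np.load('pe.npy');p[3]=-.02
p,C=look(p,'g');print(env.get_state()['clock'])
a=C['scene']['pixels'][190:290,290:410];b=C['side']['pixels'][150:250,290:410]
u=cv2.resize(np.hstack([a,b])[:,:,::-1],None,fx=2.5,fy=2.5,interpolation=cv2.INTER_CUBIC)
v=cv2.imread('pics/g.png');v=cv2.resize(v,(360,334));o=np.zeros((590,620,3),np.uint8);o[:250,:600]=u;o[252:586,:360]=v
cv2.imwrite('pics/g2.png',o)
E
```

```text
[ 5.971e-01  2.580e-02  5.720e-02 -1.183e-01  9.829e-01  5.000e-04
 -9.400e-03]
[('sc', 'clamp', [0.6, 1.8]), ('sc', 'cap', [-1.1, 2.7]), ('sc', 'cap_arch', [0.6, -0.1]), ('sc', 'cap_pad', [1.2, 1.1]), ('sc', 'bolt', [-2.0, -3.0]), ('sc', 'knob_top', [-2.2, 2.9]), ('si', 'clamp', [0.8, 0.8]), ('si', 'cap', [-0.2, -2.1]), ('si', 'cap_arch', [1.4, 0.1]), ('si', 'cap_slot', [-0.0, -1.3]), ('si', 'cap_pad', [0.1, 2.0]), ('si', 'bolt', [-0.2, -3.9]), ('si', 'knob_top', [1.8, -2.1]), ('si', 'mandrel', [-0.5, -1.5]), ('wr', 'clamp', [-0.9, 0.9]), ('wr', 'cap_slot', [-1.2, -0.7]), ('wr', 'bolt', [-0.2, 0.4]), ('wr', 'knob_top', [0.2, -2.0])]
19.65
```

View pics/g2.png

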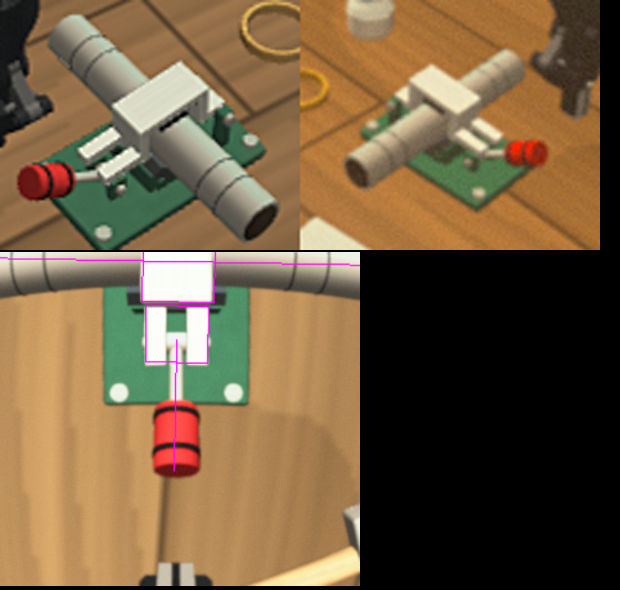

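>>> jog_arm(
  increments=[
    [[0,0,0.12,0,0,0,255],[0,0,0.12,0,0,0,255],[0,0,0.096,0,0,0,255],[0.04,0,0,0,0,0,255],[0.024,0,0,0,0,0,255],[0.019,0,-0.016,0,0,0,255],[0.019,0,-0.016,0,0,0,255],[0.025,0,-0.024,0,0,0,255],[0.025,0,-0.024,0,0,0,255],[0.03,0,-0.02,0,0,0,255],[0.03,0,-0.02,0,0,0,255],[0,0,0,0,0,0,255]],
  ],
)

```text
clock: 20.85
tcp_pos: [0.6033, -0.0743, 0.0881]
orientation: [0.001, 0.678, 0.735, 0.001]
wrist_force: [0.2, -0.2, -0.2]
finger_gap: 0.0001
grip_force: 0.2
```

```bash
python3 rd.py; python3 - <<'E'
from fit import *
p=np.load('pe.npy');p[3]=-.07
for n in('scene','side'):
    c=cams.read_camera(n)
    for t in('knob_top','cap_slot'):
        for b in(.3,.94): 
            p[4]=b;print(n,t,b,model(p)[0][t].round(3),proj(c,model(p)[0][t]).round())
        print([(np.round(r['uv']),round(r['conf'],2)) for r in spotter.landmark_of(t,n)])
E
```

```text
21.05 [ 0.6017 -0.075   0.0856] mean [0.06 0.09 0.09] sd [0.49 0.59 0.23]
scene knob_top 0.3 [ 0.6   -0.051  0.108] [321. 237.]
scene knob_top 0.94 [ 0.604 -0.097  0.076] [301. 260.]
[(array([208., 169.]), 0.86), (array([325., 236.]), 0.57)]
scene cap_slot 0.3 [ 0.599 -0.026  0.053] [332. 250.]
scene cap_slot 0.94 [ 0.599 -0.026  0.053] [332. 250.]
[(array([332., 251.]), 0.63), (array([211., 195.]), 0.57), (array([352., 254.]), 0.32), (array([321., 237.]), 0.29)]
side knob_top 0.3 [ 0.6   -0.051  0.108] [371. 190.]
side knob_top 0.94 [ 0.604 -0.097  0.076] [384. 208.]
[(array([372., 194.]), 0.44)]
side cap_slot 0.3 [ 0.599 -0.026  0.053] [361. 202.]
side cap_slot 0.94 [ 0.599 -0.026  0.053] [361. 202.]
[(array([363., 202.]), 0.77), (array([330., 279.]), 0.58)]
```

>>> jog_arm(
  increments=[
    [[0.03,0,-0.016,0,0,0,255],[0.03,0,-0.016,0,0,0,255],[0.028,0,-0.01,0,0,0,255],[0,0,0,0,0,0,255]],
  ],
)

```text
clock: 21.75
tcp_pos: [0.6006, -0.0524, 0.0976]
orientation: [0.0, 0.678, 0.735, 0.0]
wrist_force: [-0.7, -0.6, 0.2]
finger_gap: 0.0002
grip_force: 0.0
```

```bash
python3 rd.py
```

```text
21.95 [ 0.6005 -0.0535  0.0969] mean [-0.05 -0.19 -0.02] sd [0.36 0.24 0.23]
```

>>> jog_arm(
  increments=[
    [[0.008,0,0,0,0,0,255],[0,0,0,0,0,0,255]],
  ],
)

```text
clock: 22.15
tcp_pos: [0.6003, -0.0517, 0.0968]
orientation: [0.0, 0.678, 0.735, 0.0]
wrist_force: [0.8, -0.4, 0.5]
finger_gap: 0.0001
grip_force: 0.1
```

```bash
python3 rd.py
```

```text
22.35 [ 0.6003 -0.0518  0.0968] mean [ 0.63 -0.19 -0.05] sd [0.45 0.15 0.41]
```

>>> jog_arm(
  increments=[
    [[0.008,0,0,0,0,0,255],[0,0,0,0,0,0,255]],
  ],
)

```text
clock: 22.55
tcp_pos: [0.6002, -0.0498, 0.097]
orientation: [0.0, 0.678, 0.735, -0.0]
wrist_force: [-0.1, -0.0, 0.5]
finger_gap: 0.0001
grip_force: 0.6
```

>>> jog_arm(
  increments=[
    [[0.008,0,0,0,0,0,255],[0,0,0,0,0,0,255]],
  ],
)

```text
clock: 22.75
tcp_pos: [0.6001, -0.0479, 0.097]
orientation: [0.0, 0.678, 0.735, -0.0]
wrist_force: [-0.1, -2.8, 1.6]
finger_gap: 0.0001
grip_force: 1.1
```

```bash
python3 rd.py
```

```text
22.95 [ 0.6001 -0.0479  0.097 ] mean [ 0.04 -2.04  1.34] sd [0.49 0.74 0.49]
```

>>> jog_arm(
  increments=[
    [[0.004,0,0,0,0,0,255],[0,0,0,0,0,0,255]],
  ],
)

```text
clock: 23.15
tcp_pos: [0.6001, -0.0475, 0.0971]
orientation: [0.001, 0.678, 0.735, -0.0]
wrist_force: [-0.2, -4.3, 2.4]
finger_gap: 0.0003
grip_force: 2.5
```

```bash
python3 rd.py
```

```text
23.35 [ 0.6001 -0.0475  0.097 ] mean [ 0.36 -5.44  2.01] sd [0.37 0.55 0.23]
```

>>> jog_arm(
  increments=[
    [[-0.03,0,0,0,0,0,255],[0,0,-0.11,0,0,0,255],[0,0,-0.1,0,0,0,255],[0,0,0,0,0,0,255]],
  ],
)

```text
clock: 23.75
tcp_pos: [0.6024, -0.0542, 0.1526]
orientation: [0.002, 0.678, 0.735, 0.002]
wrist_force: [0.3, 0.1, 0.3]
finger_gap: 0.0
grip_force: 0.0
```

```bash
python3 rd.py; python3 - <<'E'
from look import *
p=np.load('pe.npy');p[3]=-.07;p[4]=0
p,C=look(p,'h');print(model(p)[0]['knob_top'],env.get_state()['clock'])
E
```

```text
23.95 [ 0.5996 -0.0538  0.1481] mean [-0.03  0.13 -0.44] sd [0.18 0.31 0.58]
[ 0.5952  0.0282  0.1038 -0.0739 -0.0121  0.0027 -0.0058]
[('sc', 'clamp', [0.3, 0.9]), ('sc', 'cap', [-2.6, 0.7]), ('sc', 'cap_arch', [1.2, 1.9]), ('sc', 'cap_slot', [-1.0, 4.9]), ('sc', 'cap_pad', [-0.8, -2.4]), ('sc', 'bolt', [-1.9, -1.2]), ('sc', 'knob_top', [-2.0, -1.6]), ('sc', 'mandrel', [3.7, -3.7]), ('si', 'clamp', [2.8, 1.2]), ('si', 'cap', [-1.2, -1.7]), ('si', 'cap_arch', [-0.4, 1.0]), ('si', 'cap_slot', [-1.6, -3.5]), ('si', 'cap_pad', [1.2, -1.6]), ('si', 'bolt', [-2.0, -2.3]), ('si', 'knob_top', [-0.9, -4.1]), ('si', 'mandrel', [-1.2, -2.3]), ('wr', 'cap', [1.2, -1.7]), ('wr', 'cap_arch', [-0.8, 0.4]), ('wr', 'cap_slot', [1.0, 0.7]), ('wr', 'cap_pad', [-1.6, -0.2]), ('wr', 'bolt', [3.3, 1.5]), ('wr', 'knob_top', [-0.4, 0.2])]
[ 0.6007279  -0.02450521  0.11127266] 25.3
```

>>> jog_arm(
  increments=[
    [[0.117,-0.005,0,0,0,0,255],[0,0,0.06,0,0,0,255],[0,0,0.06,0,0,0,255],[0,0,0.02,0,0,0,255],[0,0,0.02,0,0,0,255],[0,0,0.016,0,0,0,255],[0,0,0,0,0,0,255]],
  ],
)

```text
clock: 26.0
tcp_pos: [0.5971, -0.0253, 0.1057]
orientation: [0.0, 0.678, 0.735, 0.0]
wrist_force: [-0.9, 0.2, 0.4]
finger_gap: -0.0002
grip_force: 0.0
```

```bash
python3 rd.py
```

```text
26.2 [ 0.5972 -0.0253  0.1056] mean [ 0.09  0.78 -0.1 ] sd [0.22 0.57 0.26]
```

>>> jog_arm(
  increments=[
    [[0,0.008,0.008,0,0,0,255],[0,0,0.012,0,0,0,255]],
  ],
)

```text
clock: 26.4
tcp_pos: [0.5989, -0.0252, 0.1011]
orientation: [0.0, 0.678, 0.735, -0.0]
wrist_force: [-3.2, -0.1, 5.9]
finger_gap: -0.0003
grip_force: 3.0
```

```bash
python3 rd.py; python3 - <<'E'
from fit import *
p=np.load('ph.npy')
c=cams.read_camera('scene'),cams.read_camera('side')
for n,c in zip(('scene','side'),c):
    for k in(.0027,.013):
        p[5]=k;print(n,k,proj(c,model(p)[0]['knob_top']).round())
    print([(np.round(r['uv']),round(r['conf'],2)) for r in spotter.landmark_of('knob_top',n)],[(np.round(r['uv']),r['region'].sum(),np.flatnonzero(r['region'].any(1))[[0,-1]]) for r in spotter.cut_out('knob',n)])
    im=c['pixels'].astype(int);red=(im[...,0]>110)&(im[...,1]<60)&(im[...,2]<60);red[:,:270]=0;red[:,430:]=0;red[240 if n=='side' else 290:]=0
    v,u=np.nonzero(red);print('red',len(u),u.min(),u.max(),v.min(),v.max(),u.mean(),v.mean())
E
```

```text
26.6 [ 0.5989 -0.0252  0.1006] mean [-1.77 -0.48  3.46] sd [0.28 0.66 0.95]
scene 0.0027 [334. 230.]
scene 0.013 [334. 234.]
[(array([206., 170.]), 0.81), (array([334., 231.]), 0.46)] [(array([209., 180.]), np.int64(419), array([165, 192])), (array([334., 246.]), np.int64(199), array([236, 251])), (array([336., 246.]), np.int64(190), array([237, 254])), (array([284., 343.]), np.int64(2856), array([297, 397]))]
red 36 327 380 36 244 337.8333333333333 221.97222222222223
side 0.0027 [363. 184.]
side 0.013 [363. 187.]
[(array([332., 257.]), 0.71), (array([365., 189.]), 0.7)] [(array([329., 264.]), np.int64(372), array([253, 277])), (array([347., 191.]), np.int64(570), array([177, 212]))]
red 73 358 367 188 200 362.027397260274 194.68493150684932
```

>>> jog_arm(
  increments=[
    [[0,0,0.008,0,0,0,255],[0,0,0.008,0,0,0,255]],
  ],
)

```text
clock: 27.1
tcp_pos: [0.599, -0.0252, 0.0967]
orientation: [0.0, 0.678, 0.735, -0.0]
wrist_force: [-3.1, -2.0, 5.2]
finger_gap: -0.0001
grip_force: 2.9
```

>>> jog_arm(
  increments=[
    [[0,0,0.008,0,0,0,255],[0,0,0,0,0,0,255]],
  ],
)

```text
clock: 27.3
tcp_pos: [0.5989, -0.0252, 0.0944]
orientation: [0.0, 0.678, 0.735, -0.0]
wrist_force: [-1.3, -1.3, 3.8]
finger_gap: 0.0001
grip_force: 1.7
```

```bash
python3 rd.py
```

```text
27.5 [ 0.5989 -0.0252  0.0943] mean [-1.29 -2.26  3.75] sd [0.32 0.5  0.31]
```

>>> jog_arm(
  increments=[
    [[0,0,0.006,0,0,0,255],[0,0,0.006,0,0,0,255]],
  ],
)

```text
clock: 27.7
tcp_pos: [0.599, -0.0253, 0.0916]
orientation: [0.0, 0.678, 0.735, -0.0]
wrist_force: [-2.0, -2.0, 5.6]
finger_gap: -0.0007
grip_force: 2.9
```

>>> jog_arm(
  increments=[
    [[0,0,0.005,0,0,0,255],[0,0,0,0,0,0,255]],
  ],
)

```text
clock: 27.9
tcp_pos: [0.599, -0.0252, 0.0902]
orientation: [0.0, 0.678, 0.735, -0.0]
wrist_force: [-1.2, -2.2, 3.1]
finger_gap: -0.0
grip_force: 2.1
```

```bash
python3 rd.py
```

```text
28.1 [ 0.599  -0.0252  0.0902] mean [-2.58 -2.77  4.58] sd [0.34 0.1  0.28]
```

>>> jog_arm(
  increments=[
    [[0,0,0.004,0,0,0,255],[0,0,0.004,0,0,0,255]],
  ],
)

```text
clock: 28.3
tcp_pos: [0.5992, -0.0253, 0.089]
orientation: [0.001, 0.678, 0.735, 0.0]
wrist_force: [-4.7, -2.2, 11.4]
finger_gap: -0.0001
grip_force: 5.7
```

```bash
python3 rd.py
```

```text
28.5 [ 0.5991 -0.0252  0.089 ] mean [-3.04 -2.55  9.27] sd [0.23 0.24 0.43]
```

>>> jog_arm(
  increments=[
    [[0,0,0.004,0,0,0,255],[0,0,0.004,0,0,0,255]],
  ],
)

```text
clock: 28.7
tcp_pos: [0.5992, -0.0253, 0.0876]
orientation: [0.001, 0.678, 0.735, 0.0]
wrist_force: [-4.4, -2.6, 15.2]
finger_gap: -0.0004
grip_force: 7.1
```

```bash
python3 rd.py
```

```text
28.9 [ 0.5992 -0.0252  0.0875] mean [-4.67 -2.24 11.76] sd [0.49 0.37 0.24]
```

>>> jog_arm(
  increments=[
    [[0,0,-0.02,0,0,0,255],[0,0,-0.1,0,0,0,255],[0,0,-0.15,0,0,0,255],[0,0,0,0,0,0,255],[0,0,0,0,0,0,255]],
  ],
)

```text
clock: 29.4
tcp_pos: [0.5998, -0.0246, 0.1542]
orientation: [0.001, 0.678, 0.735, 0.001]
wrist_force: [-0.2, -0.2, -0.9]
finger_gap: 0.0002
grip_force: 0.0
```

```bash
python3 - <<'E'
from look import *
p=np.load('ph.npy');p[5]=.018
M=model(p)[0];C={n:cams.read_camera(n) for n in('scene','side')}
s=env.get_state();C['wrist']=cams.read_camera('wrist');C['wrist']['s']=s
obs=[]
for n in C:
  for t in M:
    rs=sorted(spotter.landmark_of(t,n),key=lambda r:np.linalg.norm(proj(C[n],M[t])-r['uv']))
    if rs and np.linalg.norm(proj(C[n],M[t])-rs[0]['uv'])<(25 if n=='wrist' else 12): obs.append((n,t,np.array(rs[0]['uv'])))
def f(q):
    M=model(q)[0];return np.concatenate([proj(C[n],M[t])-u for n,t,u in obs]+[[q[6]/.01]])
s=least_squares(f,p,loss='soft_l1',f_scale=2);print(s.x.round(4),len(obs),env.get_state()['clock'])
E
```

```text
[ 0.5946  0.0284  0.0991 -0.1198 -0.0456  0.0239 -0.0048] 19 30.75
```

```bash
python3 -c "
from workcell import ticket;print(ticket.hand_in())"
```

```text
the job is handed in; nothing more can be done
None
```

I clamped the mandrel (cap down, bolt upright in the slot, knob pushed down until it gripped) and handed the job in at about 31 s. From wrist forces I estimate the cap grips with about 13 to 17 N, but the grip was not measured directly and no verdict came back.

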